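# Put the drained wine beaker away in its case

### The job

The blue stoneware beaker has drained: lift it up and off its sloping peg on the drying board and set it mouth down, fully home, in the free well of the wooden case beside its two blue mates, without knocking or forcing it. Then lower the lid gently until it is fully shut. Leave the white beaker hanging and do not disturb the cased beakers or the bottle.

Things in the scene. Friction and masses are not known exactly. Their poses are not given: they have to be found in the camera images.
- drainer: Fixed light-wood draining stand, 250 wide (y), 130 deep, 222 mm high; origin mid-underside, z up. The slatted board on top slopes 35 deg from level, facing up and to its -x (robot) side. Two dark dowel pegs (18 mm thick, 48 mm long) stand square out of the board, along (-0.574, 0, 0.819) in its frame (35 deg off vertical), feet at (0, +55, 190) and (0, -55, 190) mm.
- beaker: BLUE stoneware beaker on either peg: 75 mm tall, 58 across the mouth tapering to 52 at the closed foot, wall 3, 0.12-0.22 kg, dark band. Origin: centre of the mouth; z points mouth to foot. It hangs mouth down over the peg, rim flat on the board, z along the peg, sagging 15 mm down the slope from the peg's axis. It comes off after 50 mm along the peg; its foot end stands free to grip.
- white_beaker: WHITE beaker of the same shape, red band, hanging on the other peg 110 mm away. Loose, stays there. Origin: centre of the mouth; z points mouth to foot.
- case: Fixed dark wooden case, open on top, outside 160 deep (x), 236 wide (y), walls 8 mm, rim 95 mm above the table; origin mid-underside, z up, -x the front. A cork insert inside, top face 30 mm above the table, has three round wells in a row at y = -70, 0, +70 mm, x = 0, each 60.5 mm across, 20 mm deep, floor 10 mm above the table. Lid hinge along the top of the +x wall.
- well (a point): Centre of the floor of the case's free well (at y = -70 mm of the case); axes as the case. A beaker fully home has its mouth centre here, 10 mm above the table, and its foot 85 mm above the table. Play is about 1.2 mm each way: the rim may catch on the cork 20 mm too high and must be felt in.
- lid (a joint): Angle of the case lid, rad: 0 shut, 1.57 straight up, stop at 1.9; starts open, leaning a little back. Dark wood, 160 x 236 x 8 mm, 0.25 kg, hinge axis at x = 80, z = 95 mm of the case, along its y; the shut lid lies on the rim, its top 103 mm above the table. Stiff hinge (0.3 N m): it stays where it is left; under 4 N at its front edge moves it.
- lid_tab (a point): Middle of the brass pull tab on the lid's front edge: 24 mm long, 50 wide, 10 thick, in the plane of the lid, centred 171 mm from the hinge axis. Its frame turns with the lid: -x points away from the hinge, z out of the lid's outer face.
- case_beaker0: Blue beaker, same shape, mouth down in the middle well. Loose, stays there. Origin: centre of the mouth.
- case_beaker1: Blue beaker, same shape, mouth down in the well at y = +70 mm of the case. Loose, stays there. Origin: centre of the mouth.
- bottle: Green wine bottle, 66 mm across, 240 mm tall, standing beyond the work. Loose, stays there. Origin: middle of its underside.
Mind the look-alikes: they are no part of the job. What is shaped like the beaker but green or yellow is not meant.

How it is judged (in metres and radians):
On the way, in this order (a step that is already met when the one before it is completed fails the run):
1. the blue beaker is lifted clear of its peg and the drying board (contact force between beaker and drainer below 0.05 N and distance of beaker from where it was at the start of the episode above 0.06 m), for 0.2 s.
2. it stands mouth down, fully home in the free well, with the lid still open (horizontal distance between beaker and well below 0.004 m and z of beaker in the frame of well below 0.004 m and angle between beaker's own z axis and vertical below 0.06 rad and value of joint lid above 1 rad), for 0.2 s.
At the end, for the whole second after the job is handed in: The blue beaker stands at rest mouth down in the free well, within 4 mm of its centre and of its floor and upright within 0.06 rad; the lid is shut (joint under 0.04 rad); the white beaker is within 15 mm, the cased beakers within 10 mm and the bottle within 30 mm of where they started (horizontal distance between beaker and well below 0.004 m and z of beaker in the frame of well below 0.004 m and angle between beaker's own z axis and vertical below 0.06 rad and linear speed of beaker below 0.02 m/s and value of joint lid below 0.04 rad and distance of white_beaker from where it was at the start of the episode below 0.015 m and distance of each of case_beaker0, case_beaker1 from where it was at the start of the episode below 0.01 m and distance of bottle from where it was at the start of the episode below 0.03 m); the robot touches nothing.
It fails at once if the blue beaker is knocked or pressed against the case or the board with more than 40 N (contact force between beaker and case above 40 N or contact force between beaker and drainer above 40 N).
It fails at once if the lid is slammed or let fall (closing faster than 2 rad/s) (velocity of joint lid below -2 rad/s).
It fails at once if the white beaker, a cased beaker or the bottle is disturbed (distance of white_beaker from where it was at the start of the episode above 0.03 m or distance of any of case_beaker0, case_beaker1 from where it was at the start of the episode above 0.02 m or distance of bottle from where it was at the start of the episode above 0.04 m).
It also fails if it takes over 72 s, if anything falls off the work surface, if the arm or the gripper's body presses on something with over 40 N, if the wrist force passes 120 N, or if a joint passes its speed limit or range.

### The arm

A 6-joint arm with a two-finger parallel gripper is mounted at the origin on the work surface. World frame = base frame: x ahead of the robot, y to its left, z up, the work surface at z = 0. Lengths are in mm, angles in rad, forces in N, time in s.
With the tool pointing down it reaches from about 350 to 1000 mm from the base axis. Payload 7.1 kg.
Tool frame: the origin (TCP) lies midway between the tips of the shut fingers; the grasp point (between the pads) lies 19 mm behind it; z points along the fingers, y is the line along which they close (so a half turn about z gives the same grasp; the last joint's range is limited). The gripper opens to 85 mm and grips with 20 to 120 N. Pads are 22 mm wide; open, the fingers measure 114 mm over their backs; the gripper's body (76 mm by 85 mm) begins 54 mm behind the grasp point. The pads swing forward as they close: fully open they stand 13 mm farther back than shut.
Start: joints at [-1.278, 0.423, 1.63, -0, 1.089, -0.019], TCP at [191.75, -594.842, 231.319] pointing down, gripper open.
Joint ranges: [-3, 3], [-0.9, 2.11], [0.09, 2.58], [-1.31, 4.45], [0.11, 2.69], [-2.54, 2.54]. Speed limits (rad/s): [2.39, 2.39, 3.01, 3.14, 3.14, 3.14].

### API

Orientations are given as a unit quaternion [x, y, z, w].
In Python, from station import bot gives the robot as it stands. The module is installed in compiled form; this text tells all that it offers.
- The arm moves only by the tool apply_moves, never from a script. Its argument "moves" is a list of rows, each an object with "grip": the closure, from 0 (fully open) to 1 (shut); "linear": the shift along the world's x, y, z as a fraction of full scale, a list of three; "rotation": the turn, a rotation vector about the world's x, y, z as a fraction of full scale, a list of three. In form: [{"grip": grip, "linear": [dx, dy, dz], "rotation": [ax, ay, az]}, ...]. A call has 1 to 8 rows; each row shifts and turns the commanded pose from where the row before left it; what a row does not reach is not made up. Full scale, the value 1, is 8 cm for a shift and 180 degrees for a turn. A row lasts 1/8 s, in which the tool goes at most 62.5 mm and 10.7 degrees, less where a joint would pass 70% of its speed; a pose out of reach is approached as far as the arm can. A call with a number of a shift or a turn outside -1 to 1 is refused whole. A call with a gripper value outside its range is refused whole. The fingers move at their own pace and stop on an object; "squeeze" is the grip in N (left out, the last holds). Time passes only in rows, so rows that do not move let the fingers close. It gives the time, the measured TCP pose, the force, the opening and the grip force at its end, in the units of the state.
- bot.read_state(): the state, without advancing time (a new reading comes with each control period).
- bot.grab_frame(name): name is "side" or "top" or "wrist"; returns a dict with "color" (400x640x3 uint8, red, green, blue), "range_z" (400x640 float32, mm along the optical axis (not along the pixel's ray), 0 where there is no reading), "fx", "fy", "cx", "cy" (pixels), "view" (4x4, takes a point from world to camera coordinates). Camera axes: x right, y down, z forward; pixel columns grow to the right and rows downward; lengths in mm; the calibration is good to about 2 mm. The wrist camera is an equidistant fisheye: a pixel r from the principal point sees the ray r / f radians off the axis. A picture is of the moment at which its call begins.
- bot.close_job(): hands the job in; it is judged then, once.
The state is a dict: "t": time; "joint_pos": joint angles; "qvel": joint speeds; "joint_efforts": joint torques, N m; "eef_pos": TCP position; "ee_rot": TCP orientation; "contact_force": force on the tool from outside, world axes, zero at the start; "ft_torque": the same for the moment, N m; "width": finger opening in mm; "finger_force": force on a finger pad.
Only numpy, scipy, OpenCV 4.12 (cv2) and the standard library are available. Lean on these libraries where they do the work, as an engineer would, in place of code of your own. Each camera call takes 0.05 s, during which the arm holds its last target. There are 200 camera calls.

## Working session

There is one attempt and no reset: what is moved stays moved. The work goes in short steps, Python scripts to look and compute and a tool call to move; the robot and the scene stay as the last step left them, time stands still between calls to the robot, and variables do not carry over. Pictures are saved under pics/ and viewed, at most 10 in all, crops included, and the job is handed in when it is done.

Besides the shell and the picture viewer there is one more tool, called after "Emit:" by a JSON object that holds its "method" and its "body", one argument or row to a line. apply_moves: Moves the arm, as the interface text tells. Its arguments: {"type":"object","properties":{"moves":{"type":"array","items":{"type":"object","properties":{"grip":{"type":"number"},"linear":{"type":"array","items":{"type":"number","minimum":-1,"maximum":1}},"rotation":{"type":"array","items":{"type":"number","minimum":-1,"maximum":1}}}}},"squeeze":{"type":"number"}},"required":["moves"]}

```bash
mkdir -p pics; cat > h.py <<'E'
import numpy as np, cv2
from station import bot
def grab(n):
    f=bot.grab_frame(n); return f
def pts(f):
    z=f["range_z"].astype(float); v,u=np.indices(z.shape)
    P=np.stack([(u-f["cx"])/f["fx"]*z,(v-f["cy"])/f["fy"]*z,z],-1)
    T=np.linalg.inv(np.array(f["view"])); W=P@T[:3,:3].T+T[:3,3]
    W[z<=0]=np.nan
    return W
def save(n,img): cv2.imwrite("pics/"+n,img[...,::-1])
E
python3 - <<'E'
from h import *
import pickle
a=grab("side");b=grab("top")
pickle.dump((a,b),open("f0.pkl","wb"))
save("s0.png",a["color"]);save("t0.png",b["color"])
for f in(a,b): 
  T=np.linalg.inv(f["view"]); print(T[:3,3],T[:3,2],f["fx"],f["cx"],f["cy"],(f["range_z"]>0).mean())
s=bot.read_state();print({k:np.round(v,3) for k,v in s.items()})
E
```

```text
[136.88451958 915.87148848 715.1789431 ] [ 0.34411347 -0.7962963  -0.49749183] 438.80280759278435 319.52207151107433 191.3128650087066 0.9960625
[ 332.54407289  -59.19700794 1310.9547718 ] [ 0.16910655 -0.00474239 -0.98558637] 451.5560841762599 314.36373031247507 198.76560513831578 0.99614453125
{'t': np.float64(0.1), 'joint_pos': array([-1.278,  0.424,  1.631, -0.   ,  1.089, -0.019]), 'qvel': array([-0.   , -0.002, -0.003, -0.001, -0.001, -0.001]), 'joint_efforts': array([ 1.0000e-03, -5.5842e+01, -2.8244e+01, -0.0000e+00,  3.0000e-03,
        0.0000e+00]), 'eef_pos': array([ 191.617, -594.394,  230.633]), 'ee_rot': array([ 0.988,  0.155, -0.   , -0.001]), 'contact_force': array([ 0.262,  0.277, -0.176]), 'ft_torque': array([-0.003,  0.01 ,  0.009]), 'finger_force': np.float64(0.0), 'width': np.float64(85.215)}
```

View pics/s0.png

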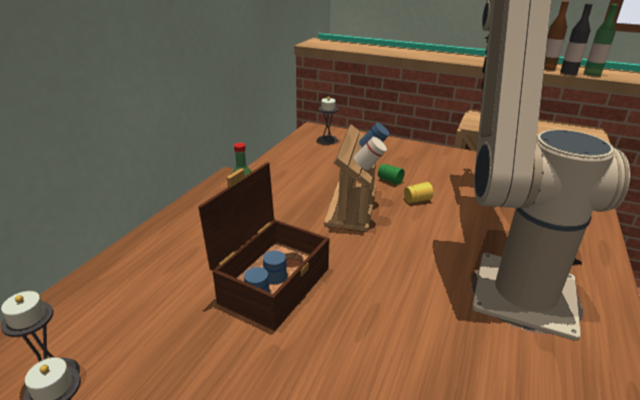

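View pics/t0.png

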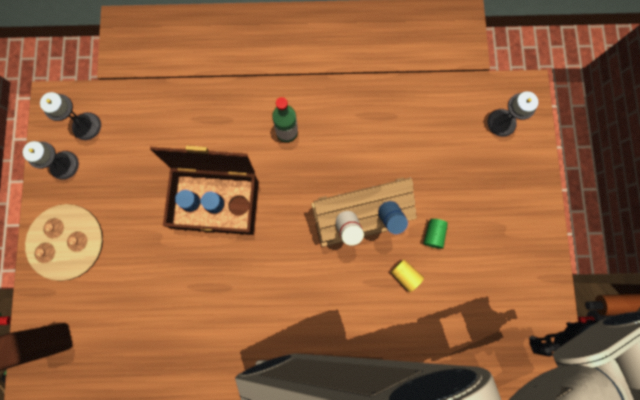

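The top view shows the blue beaker on the drainer at about (392,217) and the white one at (348,228). The cased blues are at (187,201) and (212,202), and the free well is at (238,205). The look-alikes lying on the table are green (436,233) and yellow (407,275). The blue one on the drainer peg is the one I want.

```bash
python3 - <<'E'
from h import *
import pickle
a,b=pickle.load(open("f0.pkl","rb"))
W=pts(b);Ws=pts(a)
hsv=cv2.cvtColor(b["color"],cv2.COLOR_RGB2HSV)
blue=cv2.inRange(hsv,(95,70,40),(125,255,255))
n,l,st,c=cv2.connectedComponentsWithStats(blue)
for i in range(1,n):
  if st[i,4]>60:
    p=W[l==i]; print(st[i],c[i].round(),np.nanpercentile(p,[2,50,98],axis=0).round(0).tolist())
# table plane check
print("table",np.nanmedian(W[300:330,150:220].reshape(-1,3),0))
# board plane fit
R=W[175:250,308:422].reshape(-1,3);hs=hsv[175:250,308:422].reshape(-1,3)
wood=(hs[:,0]>8)&(hs[:,0]<25)&(R[:,2]>125)
p=R[wood];c0=np.median(p,0)
for _ in range(6):
  u,s,vt=np.linalg.svd(p-p.mean(0),full_matrices=False);nn=vt[2]*np.sign(vt[2][2]);c0=p.mean(0)
  d=(R[wood]-c0)@nn; p=R[wood][abs(d)<5]
print("board n",nn,"tilt",np.degrees(np.arccos(nn[2])),"yaw",np.degrees(np.arctan2(-nn[1],-nn[0])),c0,len(p))
rect=cv2.minAreaRect(p[:,:2].astype(np.float32));print(rect, cv2.boxPoints(rect))
print("zrange",np.percentile(p[:,2],[1,99]))
# case rim
R=W[140:245,150:270].reshape(-1,3)
m=(abs(R[:,2]-95)<6)
rect=cv2.minAreaRect(R[m][:,:2].astype(np.float32));print("rim",rect,m.sum())
print(cv2.boxPoints(rect))
big=cv2.resize(b["color"][130:260,140:450],None,fx=2.5,fy=2.5,interpolation=cv2.INTER_CUBIC);save("t0c.png",big)
E
```

```text
[175 191  24  19 336] [187. 200.] [[528.0, 266.0, 42.0], [551.0, 287.0, 83.0], [572.0, 331.0, 89.0]]
[200 193  23  19 310] [212. 202.] [[521.0, 196.0, 46.0], [542.0, 217.0, 83.0], [565.0, 245.0, 89.0]]
[380 202  27  31 570] [393. 217.] [[434.0, -278.0, 203.0], [466.0, -250.0, 238.0], [505.0, -228.0, 256.0]]
table [ 2.35409078e+02  3.09052721e+02 -6.59483780e-02]
board n [-0.55822222 -0.12222089  0.82064   ] tilt 34.851088647449295 yaw 12.349840133461047 [ 501.48331195 -189.71428192  195.96999954] 2835
((494.9604797363281, -194.0333251953125), (96.96788787841797, 250.26242065429688), 12.190129280090332) [[ 421.14746   -81.961235]
 [ 473.992    -326.5808  ]
 [ 568.7735   -306.1054  ]
 [ 515.92896   -61.48584 ]]
zrange [157.62978219 222.63377821]
rim ((547.054931640625, 223.27496337890625), (237.83135986328125, 164.08924865722656), 84.31269073486328) 956
[[453.62973 113.07521]
 [616.9112   96.81407]
 [640.4801  333.47473]
 [477.19867 349.73584]]
```

View pics/t0c.png

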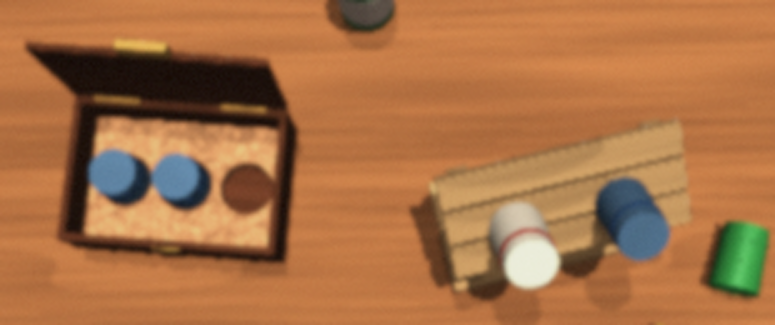

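The crop shows the blue beaker at crop (632,215) on the right peg, and it matches the description. The tilt of 35° and board width of 250 mm check out. I'll refine the beaker axis and the well next.

```bash
python3 - <<'E'
from h import *
import pickle
a,b=pickle.load(open("f0.pkl","rb"))
yaw=np.radians(12.2);c,s=np.cos(yaw),np.sin(yaw);Rz=np.array([[c,-s,0],[s,c,0],[0,0,1]])
ax=Rz@[-.574,0,.819]; O=np.array([495,-194,0])
cy=np.radians(-5.69);Rc=np.array([[np.cos(cy),-np.sin(cy),0],[np.sin(cy),np.cos(cy),0],[0,0,1]]);C=np.array([547,223.3,0])
for nm,f in(("side",a),("top",b)):
  W=pts(f);hsv=cv2.cvtColor(f["color"],cv2.COLOR_RGB2HSV)
  blue=cv2.inRange(hsv,(95,70,40),(125,255,255))>0
  wh=cv2.inRange(hsv,(0,0,140),(180,60,255))>0
  for k,m,yy in(("blue",blue,-55),("white",wh,55)):
    mouth=O+Rz@[-12.3,yy,181.4]
    P=W[m];d=P-mouth;h=d@ax;r=np.linalg.norm(d-np.outer(h,ax),axis=1)
    near=(r<50)&(h>-10)&(h<95)
    q=P[near&(h>70)&(h<82)]
    print(nm,k,near.sum(),"hmax",np.percentile(h[near],[50,90,98]).round(1),"foot pts",len(q))
    if len(q)>20:
      uv=np.stack([(q-mouth)@(Rz@[.819,0,.574]),(q-mouth)@Rz[:,1]],1).astype(np.float32)
      print("   foot circle (upslope,y),r",cv2.minEnclosingCircle(uv),np.median(uv,0))
  for k in(0,70):
    cc=C+Rc@[0,k,0]
    P=W[blue];q=P[(abs(P[:,2]-85)<5)&(np.hypot(*(P-cc)[:,:2].T)<40)]
    print(nm,"mate",k,cc,len(q),(cv2.minEnclosingCircle(q[:,:2].astype(np.float32)),np.median(q,0)) if len(q)>10 else "")
  # well
  loc=(W-C)@Rc
  reg=(abs(loc[...,0])<50)&(loc[...,1]<-32)&(loc[...,1]>-105)&(W[...,2]<40)&(W[...,2]>0)
  fl=reg&(W[...,2]<20)
  cork=reg&(W[...,2]>24)
  print("floor",fl.sum(),np.median(W[fl],0),"loc",cv2.minEnclosingCircle(loc[fl][:,:2].astype(np.float32)),"cork z",np.median(W[cork][:,2]))
  # tab: brass
  br=cv2.inRange(hsv,(18,90,90),(35,255,255))>0
  B=W[br];lb=(B-C)@Rc;m=(abs(lb[:,0]-120)<70)&(abs(lb[:,1])<45)&(B[:,2]>180)
  if m.sum():print("tab",m.sum(),np.median(B[m],0),"loc",np.median(lb[m],0))
E
```

```text
side blue 262 hmax [63.6 74.6 75.6] foot pts 97
   foot circle (upslope,y),r ((-1.7284692525863647, 4.173013210296631), 28.472475051879883) [-1.4327929 11.595086 ]
side white 260 hmax [63.4 75.  75.7] foot pts 110
   foot circle (upslope,y),r ((-1.7471749782562256, 3.8826723098754883), 27.676355361938477) [-0.75729394  5.906867  ]
side mate 0 [547.  223.3   0. ] 221 (((545.4070434570312, 226.4394989013672), 25.567874908447266), array([544.41998573, 227.85090891,  82.50417951]))
side mate 70 [553.94022548 292.95510226   0.        ] 284 (((551.0942993164062, 295.87066650390625), 25.847185134887695), array([550.11694784, 296.79015745,  82.59011327]))
floor 190 [542.66133371 134.54284266   8.27914683] loc ((3.456174612045288, -83.2587661743164), 23.77031898498535) cork z 27.140102363458823
tab 10 [642.76642474 209.41103849 274.1746611 ] loc [ 95.58385553  -4.22585737 274.1746611 ]
top blue 568 hmax [72.6 77.3 78.9] foot pts 301
   foot circle (upslope,y),r ((-0.2929677367210388, 1.496870994567871), 26.074766159057617) [1.0681161 2.0943608]
top white 523 hmax [74.7 77.7 79.1] foot pts 342
   foot circle (upslope,y),r ((-1.6876527070999146, 1.505797028541565), 27.30373191833496) [-0.673748   1.1613252]
top mate 0 [547.  223.3   0. ] 236 (((546.6588134765625, 222.5030517578125), 25.746009826660156), array([545.27814845, 221.64358504,  84.36232688]))
top mate 70 [553.94022548 292.95510226   0.        ] 240 (((552.7721557617188, 291.94281005859375), 25.75691795349121), array([551.41372601, 291.35646248,  84.63021498]))
floor 324 [542.894687   156.29386795   9.83926561] loc ((1.931391954421997, -68.18660736083984), 29.905269622802734) cork z 29.533793265225313
tab 94 [638.1321176  212.61039665 276.2478862 ] loc [ 91.38353947  -1.44938819 276.2478862 ]
```

```bash
cat >> h.py <<'E'
from scipy.spatial.transform import Rotation as Ro
def plan(pos,zdir,ydir,n):
    s=bot.read_state(); R0=Ro.from_quat(s["ee_rot"]); p=np.array(s["eef_pos"])
    z=np.array(zdir,float);z/=np.linalg.norm(z);y=np.array(ydir,float);y-=z*(y@z);y/=np.linalg.norm(y)
    R1=Ro.from_matrix(np.stack([np.cross(y,z),y,z],1)); rv=(R1*R0.inv()).as_rotvec()
    print("t",s["t"],"pos",p.round(1),"ang err",np.degrees(np.linalg.norm(rv)).round(2),"row lin",((np.array(pos)-p)/80/n).round(4),"rot",(rv/np.pi/n).round(5), "q",np.round(s["joint_pos"],2),"F",np.round(s["contact_force"],1),"w",s["width"],s["finger_force"])
AX=np.array([-.561,-.121,.819]); YT=[.801,.173,.574]
FOOT=np.array([451.4,-257.4,242.4])
E
python3 -c "
from h import *
plan(FOOT+60*AX,-AX,YT,14)"
```

```text
t 0.1 pos [ 191.6 -594.4  230.6] ang err 90.05 row lin [0.2019 0.2944 0.0544] rot [-0.00761 -0.01319  0.03233] q [-1.28  0.42  1.63 -0.    1.09 -0.02] F [ 0.3  0.3 -0.2] w 85.21529233903928 0.0
```

Emit:
{"method": "apply_moves", "body": {
  "moves": [
    {"grip":0,"linear":[0.2,0.29,0.07],"rotation":[-0.0076,-0.0132,0.0323]},
    {"grip":0,"linear":[0.2,0.29,0.07],"rotation":[-0.0076,-0.0132,0.0323]},
    {"grip":0,"linear":[0.2,0.29,0.07],"rotation":[-0.0076,-0.0132,0.0323]},
    {"grip":0,"linear":[0.2,0.29,0.07],"rotation":[-0.0076,-0.0132,0.0323]},
    {"grip":0,"linear":[0.2,0.29,0.07],"rotation":[-0.0076,-0.0132,0.0323]},
    {"grip":0,"linear":[0.2,0.29,0.07],"rotation":[-0.0076,-0.0132,0.0323]},
    {"grip":0,"linear":[0.2,0.29,0.07],"rotation":[-0.0076,-0.0132,0.0323]}
  ],
  "squeeze": 40
}}

```text
t: 0.98
eef_pos: [304.1, -431.3, 270.5]
ee_rot: [0.858, 0.487, 0.128, 0.103]
contact_force: [-0.2, -0.1, 0.0]
width: 85.1
finger_force: 0.0
```

```bash
python3 -c "
from h import *
plan(FOOT+60*AX,-AX,YT,8)"
```

```text
t 0.975 pos [ 304.1 -431.3  270.5] ang err 44.83 row lin [0.1776 0.2604 0.0329] rot [-0.00665 -0.01145  0.02818] q [-1.13  0.15  1.95  0.35  0.88 -0.8 ] F [-0.2 -0.1  0. ] w 85.08968620299753 0.0
```

Emit:
{"method": "apply_moves", "body": {
  "moves": [
    {"grip":0,"linear":[0.178,0.26,0.033],"rotation":[-0.0066,-0.0115,0.0282]},
    {"grip":0,"linear":[0.178,0.26,0.033],"rotation":[-0.0066,-0.0115,0.0282]},
    {"grip":0,"linear":[0.178,0.26,0.033],"rotation":[-0.0066,-0.0115,0.0282]},
    {"grip":0,"linear":[0.178,0.26,0.033],"rotation":[-0.0066,-0.0115,0.0282]},
    {"grip":0,"linear":[0.178,0.26,0.033],"rotation":[-0.0066,-0.0115,0.0282]},
    {"grip":0,"linear":[0.178,0.26,0.033],"rotation":[-0.0066,-0.0115,0.0282]},
    {"grip":0,"linear":[0.178,0.26,0.033],"rotation":[-0.0066,-0.0115,0.0282]},
    {"grip":0,"linear":[0.178,0.26,0.033],"rotation":[-0.0066,-0.0115,0.0282]}
  ]
}}

```text
t: 1.98
eef_pos: [417.9, -265.2, 291.5]
ee_rot: [0.599, 0.742, 0.235, 0.189]
contact_force: [-0.7, -0.2, -0.6]
width: 85.6
finger_force: 0.0
```

```bash
python3 - <<'E'
from h import *
plan(FOOT+60*AX,-AX,YT,1)
f=grab("wrist");save("w1.png",f["color"])
import pickle;pickle.dump(f,open("w1.pkl","wb"))
T=np.linalg.inv(f["view"]);print(T.round(3),f["fx"],f["cx"],f["cy"])
E
```

```text
t 1.975 pos [ 417.9 -265.2  291.5] ang err 0.11 row lin [-0.0018  0.0061  0.0002] rot [-0.00056  0.00019 -0.00011] q [-0.91  0.06  2.11  0.77  0.84 -1.61] F [-0.7 -0.2 -0.6] w 85.58703400450366 0.0
[[ 8.00000e-01  3.80000e-02  5.99000e-01  3.22434e+02]
 [ 1.73000e-01 -9.70000e-01 -1.69000e-01 -2.09360e+02]
 [ 5.75000e-01  2.39000e-01 -7.83000e-01  4.07673e+02]
 [ 0.00000e+00  0.00000e+00  0.00000e+00  1.00000e+00]] 309.70691628693146 316.26336849096197 196.10610316401235
```

View pics/w1.png

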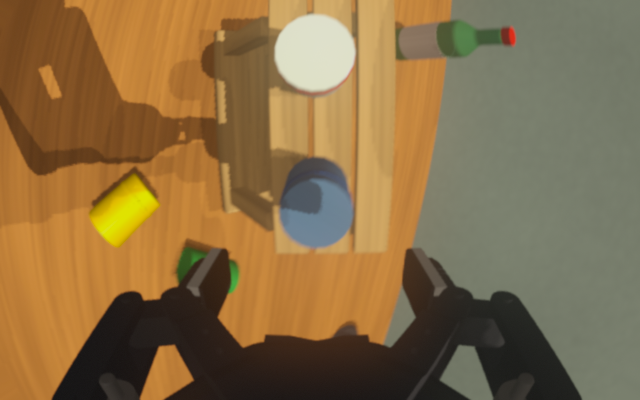

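The wrist view has the blue beaker's foot at about (316,212), between the open fingers at (215,270) and (425,270). The white one is at (315,53). I'll cast the foot circle onto the foot plane.

```bash
cat >> h.py <<'E'
def rays(f,uv):
    d=(np.asarray(uv,float)-[f["cx"],f["cy"]])/[f["fx"],f["fy"]];th=np.linalg.norm(d,axis=1)
    k=np.where(th>1e-9,np.sin(th)/np.maximum(th,1e-9),1)
    r=np.c_[d*k[:,None],np.cos(th)];T=np.linalg.inv(f["view"]);return T[:3,3],r@T[:3,:3].T
def onplane(f,uv,p0,n):
    o,r=rays(f,uv);return o+r*(((p0-o)@n)/(r@n))[:,None]
def circ(P):  # algebraic circle fit on Nx2
    A=np.c_[2*P,np.ones(len(P))];x=np.linalg.lstsq(A,(P**2).sum(1),rcond=None)[0];return x[:2],np.sqrt(x[2]+x[:2]@x[:2])
E
python3 - <<'E'
from h import *
import pickle
f=pickle.load(open("w1.pkl","rb"))
hsv=cv2.cvtColor(f["color"],cv2.COLOR_RGB2HSV)
m=cv2.inRange(hsv,(95,70,40),(125,255,255));m[:, :270]=0;m[:,370:]=0;m[255:]=0;m[:150]=0
c=max(cv2.findContours(m,0,1)[0],key=cv2.contourArea)[:,0,:]
print(c.min(0),c.max(0))
U=np.array([.801,.173,.574]);V=np.cross(AX,U)
for lo in (205,215):
  q=c[c[:,1]>lo]
  P=onplane(f,q,FOOT,AX)-FOOT
  print(circ(np.c_[P@U,P@V]))
z=f["range_z"][205:235,300:332];print("range",np.median(z))
# depth along ray of foot centre (fisheye, optical axis depth)
v,u=np.mgrid[200:240:4,296:336:4];uv=np.c_[u.ravel(),v.ravel()];o,r=rays(f,uv);T=np.linalg.inv(f["view"])
zz=f["range_z"][uv[:,1],uv[:,0]];P=o+r*(zz/(r@T[:3,2]))[:,None];print("foot height along axis rel",np.median((P-FOOT)@AX))
plan(FOOT-40*AX,-AX,YT,1)
E
```

```text
[287 210] [317 229]
(array([-10.12155787,  -3.48452096]), np.float64(7.937136305668387))
(array([-9.3440411 , -1.81247814]), np.float64(8.96732813745981))
range 215.0566
foot height along axis rel 0.9848922221007357
t 2.025 pos [ 418.4 -263.4  291.4] ang err 0.33 row lin [ 0.6935  0.1358 -1.022 ] rot [-0.00078  0.00057 -0.00153] q [-0.91  0.06  2.11  0.77  0.85 -1.62] F [-0.4  1.2 -1.3] w 85.3930496017683 0.0
```

```bash
python3 - <<'E'
from h import *
import pickle
f=pickle.load(open("w1.pkl","rb"))
v,u=np.mgrid[150:260,260:375];uv=np.c_[u.ravel(),v.ravel()];o,r=rays(f,uv);T=np.linalg.inv(f["view"])
P=o+r*(f["range_z"][uv[:,1],uv[:,0]]/(r@T[:3,2]))[:,None]-FOOT
U=np.array([.801,.173,.574]);V=np.cross(AX,U)
k=abs(P@AX-1)<5;q=np.c_[P@U,P@V][k]
print(k.sum(),uv[k].min(0),uv[k].max(0),cv2.minEnclosingCircle(q.astype(np.float32)),q.mean(0),np.percentile(q,[1,99],axis=0))
k=(P@AX<-8)&(P@AX>-40);q=np.c_[P@U,P@V][k];q=q[np.hypot(*q.T)<40];print(np.percentile(q,[1,50,99],axis=0))
E
```

```text
4103 [278 178] [351 249] ((-1.5010906457901, -1.6060985326766968), 26.246339797973633) [-1.34368009 -0.34334216] [[-25.32465875 -25.52848356]
 [ 22.66471488  23.25856446]]
[[-26.55528252   3.93628239]
 [ -0.0274542   22.07512338]
 [ 24.49800508  25.62810337]]
```

Emit:
{"method": "apply_moves", "body": {
  "moves": [
    {"grip":0,"linear":[0.114,0.024,-0.172],"rotation":[0,0,0]},
    {"grip":0,"linear":[0.114,0.024,-0.172],"rotation":[0,0,0]},
    {"grip":0,"linear":[0.114,0.024,-0.172],"rotation":[0,0,0]},
    {"grip":0,"linear":[0.114,0.024,-0.172],"rotation":[0,0,0]},
    {"grip":0,"linear":[0.114,0.024,-0.172],"rotation":[0,0,0]},
    {"grip":0,"linear":[0.114,0.024,-0.172],"rotation":[0,0,0]},
    {"grip":0,"linear":[0,0,0],"rotation":[0,0,0]}
  ]
}}

```text
t: 2.9
eef_pos: [472.5, -253.8, 207.7]
ee_rot: [0.6, 0.741, 0.235, 0.187]
contact_force: [0.2, -0.0, 0.7]
width: 85.5
finger_force: 0.0
```

```bash
python3 -c "
from h import *
plan(FOOT-1.2*np.array(YT)-40*AX,-AX,YT,1)"
```

```text
t 2.9 pos [ 472.5 -253.8  207.7] ang err 0.27 row lin [0.0044 0.0129 0.016 ] rot [-0.00126 -0.00062  0.00053] q [-0.79  0.25  2.12  0.95  0.64 -1.75] F [ 0.2 -0.   0.7] w 85.54931855108923 0.0
```

Emit:
{"method": "apply_moves", "body": {
  "moves": [
    {"grip":1,"linear":[0,0,0],"rotation":[0,0,0]},
    {"grip":1,"linear":[0,0,0],"rotation":[0,0,0]},
    {"grip":1,"linear":[0,0,0],"rotation":[0,0,0]},
    {"grip":1,"linear":[0,0,0],"rotation":[0,0,0]},
    {"grip":1,"linear":[0,0,0],"rotation":[0,0,0]},
    {"grip":1,"linear":[0,0,0],"rotation":[0,0,0]},
    {"grip":1,"linear":[0,0,0],"rotation":[0,0,0]}
  ],
  "squeeze": 35
}}

```text
t: 3.78
eef_pos: [472.4, -254.9, 209.9]
ee_rot: [0.6, 0.741, 0.235, 0.189]
contact_force: [-3.6, 1.1, 6.6]
width: 52.5
finger_force: 36.6
```

Emit:
{"method": "apply_moves", "body": {
  "moves": [
    {"grip":1,"linear":[-0.035,-0.0076,0.0512],"rotation":[0,0,0]},
    {"grip":1,"linear":[-0.07,-0.0151,0.1024],"rotation":[0,0,0]},
    {"grip":1,"linear":[-0.07,-0.0151,0.1024],"rotation":[0,0,0]},
    {"grip":1,"linear":[-0.07,-0.0151,0.1024],"rotation":[0,0,0]},
    {"grip":1,"linear":[-0.07,-0.0151,0.1024],"rotation":[0,0,0]},
    {"grip":1,"linear":[-0.07,-0.0151,0.1024],"rotation":[0,0,0]},
    {"grip":1,"linear":[-0.07,-0.0151,0.1024],"rotation":[0,0,0]},
    {"grip":1,"linear":[-0.07,-0.0151,0.1024],"rotation":[0,0,0]}
  ]
}}

```text
t: 4.78
eef_pos: [430.0, -263.6, 271.1]
ee_rot: [0.6, 0.741, 0.235, 0.189]
contact_force: [-0.4, -0.1, -1.2]
width: 52.6
finger_force: 38.2
```

```bash
python3 -c "
from h import *
plan([430,-264,345],[0,0,-1],[.995,-.099,0],8)"
```

```text
t 4.775 pos [ 430.  -263.6  271.1] ang err 39.11 row lin [ 0.     -0.0006  0.1155] rot [-0.00143  0.02438 -0.0119 ] q [-0.88  0.1   2.12  0.8   0.79 -1.64] F [-0.4 -0.1 -1.2] w 52.59828995796663 38.24177009984851
```

Emit:
{"method": "apply_moves", "body": {
  "moves": [
    {"grip":1,"linear":[0,0,0.1155],"rotation":[-0.0014,0.0244,-0.0119]},
    {"grip":1,"linear":[0,0,0.1155],"rotation":[-0.0014,0.0244,-0.0119]},
    {"grip":1,"linear":[0,0,0.1155],"rotation":[-0.0014,0.0244,-0.0119]},
    {"grip":1,"linear":[0,0,0.1155],"rotation":[-0.0014,0.0244,-0.0119]},
    {"grip":1,"linear":[0,0,0.1155],"rotation":[-0.0014,0.0244,-0.0119]},
    {"grip":1,"linear":[0,0,0.1155],"rotation":[-0.0014,0.0244,-0.0119]},
    {"grip":1,"linear":[0,0,0.1155],"rotation":[-0.0014,0.0244,-0.0119]},
    {"grip":1,"linear":[0,0,0.1155],"rotation":[-0.0014,0.0244,-0.0119]}
  ]
}}

```text
t: 5.78
eef_pos: [430.0, -263.6, 345.2]
ee_rot: [0.742, 0.67, -0.001, -0.001]
contact_force: [-1.1, 0.2, -0.9]
width: 52.4
finger_force: 38.2
```

```bash
python3 -c "
from h import *
plan([540.5,154.8,340],[0,0,-1],[.995,-.099,0],16)"
```

```text
t 5.775 pos [ 430.  -263.6  345.2] ang err 0.22 row lin [ 0.0863  0.3269 -0.0041] rot [-0.e+00 -6.e-05  5.e-05] q [-0.57  0.12  1.77 -0.    1.26 -0.47] F [-1.1  0.2 -0.9] w 52.37234259204248 38.21050979197025
```

Emit:
{"method": "apply_moves", "body": {
  "moves": [
    {"grip":1,"linear":[0.043,0.16,0],"rotation":[0,0,0]},
    {"grip":1,"linear":[0.0863,0.327,0],"rotation":[0,0,0]},
    {"grip":1,"linear":[0.0863,0.327,0],"rotation":[0,0,0]},
    {"grip":1,"linear":[0.0863,0.327,0],"rotation":[0,0,0]},
    {"grip":1,"linear":[0.0863,0.327,0],"rotation":[0,0,0]},
    {"grip":1,"linear":[0.0863,0.327,0],"rotation":[0,0,0]},
    {"grip":1,"linear":[0.0863,0.327,0],"rotation":[0,0,0]},
    {"grip":1,"linear":[0.0863,0.327,0],"rotation":[0,0,0]}
  ]
}}

```text
t: 6.78
eef_pos: [481.4, -66.2, 343.9]
ee_rot: [0.741, 0.671, 0.001, -0.001]
contact_force: [-0.0, -0.1, -1.3]
width: 52.4
finger_force: 38.2
```

Emit:
{"method": "apply_moves", "body": {
  "moves": [
    {"grip":1,"linear":[0.0863,0.327,0],"rotation":[0,0,0]},
    {"grip":1,"linear":[0.0863,0.327,0],"rotation":[0,0,0]},
    {"grip":1,"linear":[0.0863,0.327,0],"rotation":[0,0,0]},
    {"grip":1,"linear":[0.0863,0.327,0],"rotation":[0,0,0]},
    {"grip":1,"linear":[0.0863,0.327,0],"rotation":[0,0,0]},
    {"grip":1,"linear":[0.0863,0.327,0],"rotation":[0,0,0]},
    {"grip":1,"linear":[0.0863,0.327,0],"rotation":[0,0,0]},
    {"grip":1,"linear":[0.0863,0.327,0],"rotation":[0,0,0]}
  ]
}}

```text
t: 7.78
eef_pos: [536.5, 142.7, 343.9]
ee_rot: [0.741, 0.671, 0.0, -0.001]
contact_force: [0.1, -0.3, -1.5]
width: 52.3
finger_force: 38.2
```

```bash
python3 - <<'E'
from h import *
import pickle
plan([540.5,154.8,340],[0,0,-1],[.995,-.099,0],1)
f=grab("wrist");g=grab("side");t=grab("top");save("w2.png",f["color"])
pickle.dump((f,g,t),open("w2.pkl","wb"))
T=np.linalg.inv(f["view"]);print(T.round(3))
E
```

```text
t 7.775 pos [536.5 142.7 343.9] ang err 0.13 row lin [ 0.0505  0.1513 -0.0489] rot [-6.6e-04 -2.3e-04 -9.0e-05] q [0.24 0.21 1.67 0.   1.27 0.34] F [ 0.1 -0.3 -1.5] w 52.31833496003406 38.20506012998521
[[ 9.95000e-01 -9.30000e-02 -2.90000e-02  5.44383e+02]
 [-9.80000e-02 -9.52000e-01 -2.90000e-01  2.16997e+02]
 [-1.00000e-03  2.92000e-01 -9.57000e-01  4.86018e+02]
 [ 0.00000e+00  0.00000e+00  0.00000e+00  1.00000e+00]]
```

View pics/w2.png

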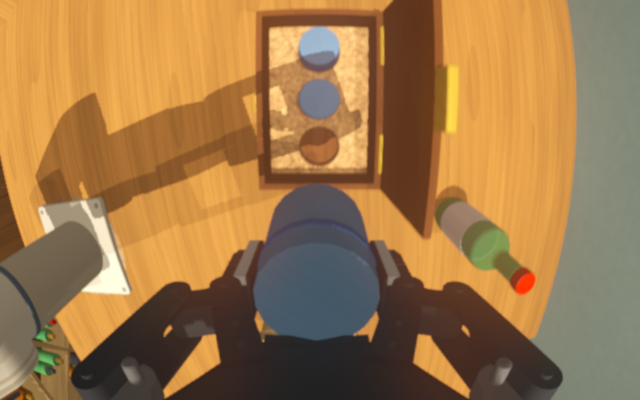

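The wrist view shows the free well at (319,146) and the mates at (319,98) and (319,48). The held blue beaker's foot is at about (317,290). I'll measure both in this one view.

```bash
cat > meas.py <<'E'
from h import *
from scipy.optimize import least_squares
def wpts(f,u0,u1,v0,v1):
    v,u=np.mgrid[v0:v1,u0:u1];uv=np.c_[u.ravel(),v.ravel()];o,r=rays(f,uv);T=np.linalg.inv(f["view"])
    z=f["range_z"][uv[:,1],uv[:,0]];P=o+r*(z/(r@T[:3,2]))[:,None];P[z<=0]=np.nan
    c=f["color"][uv[:,1],uv[:,0]];h=cv2.cvtColor(c[None],cv2.COLOR_RGB2HSV)[0]
    return P,h,uv
def held(f,tcp,u=(240,400),v=(170,345)):
    P,h,uv=wpts(f,*u,*v); d=P-tcp
    k=(np.hypot(d[:,0],d[:,1])<36)&(h[:,0]>95)&(h[:,0]<125)&(d[:,2]<55)&(d[:,2]>-45);P=P[k]
    z=P[:,2];ft=np.median(z[z>tcp[2]+30]);foot=P[abs(z-ft)<2.5]
    c=cv2.minEnclosingCircle(foot[:,:2].astype(np.float32))
    s=P[(z<ft-8)]
    def res(x): # foot centre x,y + tilt; radius 26+3*h/75
        hh=ft-s[:,2];cx=x[0]+x[2]*hh;cy=x[1]+x[3]*hh
        return np.hypot(s[:,0]-cx,s[:,1]-cy)-(26+3*hh/75)
    r=least_squares(res,[*c[0],0,0],loss="soft_l1")
    print("held foot z-tcp",ft-tcp[2],"circle-tcp",np.array(c[0])-tcp[:2],"r",c[1],"| side fit foot-tcp",r.x[:2]-tcp[:2],"tilt/mm",r.x[2:],"mouth-tcp",r.x[:2]+75*r.x[2:]-tcp[:2],"zmin-foot",s[:,2].min()-ft,"rms",np.sqrt(np.mean(r.fun**2)),len(s))
E
python3 - <<'E'
from meas import *
import pickle
f,g,t=pickle.load(open("w2.pkl","rb"));tcp=np.array([536.5,142.7,343.9])
held(f,tcp)
n=np.array([0,0,1.])
for nm,(u0,u1,v0,v1),z in(("mate1",(290,350,20,72),85),("mate0",(290,350,74,122),85)):
  P,h,uv=wpts(f,u0,u1,v0,v1);k=abs(P[:,2]-z)<4
  print(nm,k.sum(),np.median(P[k][:,2]),cv2.minEnclosingCircle(P[k][:,:2].astype(np.float32)))
P,h,uv=wpts(f,290,350,120,172)
fl=P[:,2]<22;print("cork z",np.median(P[~fl&(P[:,2]<40)][:,2]),"floor z",np.median(P[fl][:,2]),fl.sum())
# rim edge circle: boundary of dark disc cast on z=30
m=np.zeros(f["range_z"].shape,np.uint8);m[uv[fl][:,1],uv[fl][:,0]]=255
c=max(cv2.findContours(m,0,1)[0],key=cv2.contourArea)[:,0,:]
print("floor contour px",c.min(0),c.max(0))
for zz in(30,10):
  Q=onplane(f,c,np.array([0,0,zz]),n);print(zz,circ(Q[:,:2]),Q.min(0),Q.max(0))
# colour-based
img=f["color"][120:175,288:352].astype(int);print(img[26,20:44:4].tolist())
# case rim
P,h,uv=wpts(f,240,400,0,200);k=abs(P[:,2]-95)<4;r=cv2.minAreaRect(P[k][:,:2].astype(np.float32));print("rim",r,k.sum())
E
```

```text
held foot z-tcp 39.553554520902765 circle-tcp [0.80773926 0.22474365] r 26.16263771057129 | side fit foot-tcp [ 0.49966068 -0.16215175] tilt/mm [-0.00321658 -0.00185314] mouth-tcp [ 0.25841701 -0.30113754] zmin-foot -39.93773375373644 rms 0.41407102298160675 1156
mate1 1207 84.26929387981676 ((554.531982421875, 293.1296691894531), 26.103036880493164)
mate0 1244 84.3638622331408 ((547.963623046875, 223.4068603515625), 26.33793830871582)
cork z 29.348510254291682 floor z 9.417058699695502 1216
floor contour px [299 128] [338 166]
30 (array([541.44174453, 154.52940812]), np.float64(28.666106848807292)) [512.46223504 125.38396802  30.        ] [570.75917612 182.93211453  30.        ]
10 (array([541.31273931, 151.78972991]), np.float64(29.923341399005864)) [511.06225009 121.36603272  10.        ] [571.91597117 181.43811868  10.        ]
[[171, 105, 56], [173, 107, 58], [174, 106, 59], [181, 112, 60], [178, 110, 60], [182, 112, 60]]
rim ((547.2305908203125, 223.78826904296875), (236.66213989257812, 163.37884521484375), 84.42575073242188) 3679
```

Emit:
{"method": "apply_moves", "body": {
  "moves": [
    {"grip":1,"linear":[0.014,0.036,-0.1],"rotation":[0,0,0]},
    {"grip":1,"linear":[0.014,0.036,-0.2],"rotation":[0,0,0]},
    {"grip":1,"linear":[0.014,0.036,-0.275],"rotation":[0,0,0]},
    {"grip":1,"linear":[0.014,0.035,-0.275],"rotation":[0,0,0]},
    {"grip":1,"linear":[0,0,-0.275],"rotation":[0,0,0]},
    {"grip":1,"linear":[0,0,-0.275],"rotation":[0,0,0]},
    {"grip":1,"linear":[0,0,-0.275],"rotation":[0,0,0]},
    {"grip":1,"linear":[0,0,-0.275],"rotation":[0,0,0]}
  ]
}}

```text
t: 8.93
eef_pos: [541.2, 152.4, 186.6]
ee_rot: [0.742, 0.671, -0.0, -0.001]
contact_force: [0.9, -0.5, -1.6]
width: 52.6
finger_force: 38.2
```

Emit:
{"method": "apply_moves", "body": {
  "moves": [
    {"grip":1,"linear":[0,0,-0.275],"rotation":[0,0,0]},
    {"grip":1,"linear":[0,0,-0.275],"rotation":[0,0,0]},
    {"grip":1,"linear":[0,0,-0.275],"rotation":[0,0,0]},
    {"grip":1,"linear":[0,0,-0.275],"rotation":[0,0,0]},
    {"grip":1,"linear":[0,0,-0.15],"rotation":[0,0,0]},
    {"grip":1,"linear":[0,0,0],"rotation":[0,0,0]}
  ]
}}

```text
t: 9.68
eef_pos: [541.0, 152.6, 87.3]
ee_rot: [0.742, 0.671, -0.001, -0.001]
contact_force: [0.4, -0.2, -0.8]
width: 52.5
finger_force: 38.2
```

```bash
python3 - <<'E'
from meas import *
import pickle
plan([541,154.1,80],[0,0,-1],[.995,-.0985,0],1)
f=grab("wrist");save("w3.png",f["color"])
pickle.dump(f,open("w3.pkl","wb"))
tcp=np.array(bot.read_state()["eef_pos"]);print(tcp)
held(f,tcp)
T=np.linalg.inv(f["view"]);print(T[:3,3])
for c,nm in((np.array([554.5,293.1]),"mate1"),(np.array([548,223.4]),"mate0")):
  P,h,uv=wpts(f,200,440,0,345)
  k=(abs(P[:,2]-85)<4)&(np.hypot(*(P[:,:2]-c).T)<32)&(h[:,0]>95)&(h[:,0]<125)
  print(nm,k.sum(),np.median(P[k][:,2]),cv2.minEnclosingCircle(P[k][:,:2].astype(np.float32)),uv[k].min(0),uv[k].max(0))
E
```

```text
t 9.675 pos [541.  152.6  87.3] ang err 0.17 row lin [ 0.0003  0.0191 -0.091 ] rot [-8.0e-05 -8.5e-04  4.2e-04] q [0.25 0.54 1.85 0.   0.75 0.35] F [ 0.4 -0.2 -0.8] w 52.48923103087871 38.17205504514277
[541.68730154 152.85168336  88.17776863]
held foot z-tcp 38.61082320992685 circle-tcp [-0.72215262  0.16973998] r 26.30530548095703 | side fit foot-tcp [-0.24967819 -0.29116112] tilt/mm [ 0.00144692 -0.00610503] mouth-tcp [-0.14115909 -0.74903818] zmin-foot -74.09517093576858 rms 0.38710457781826485 3917
[549.27188564 227.13736268 229.25752065]
mate1 1313 84.30698520792643 ((553.1199951171875, 277.99652099609375), 20.425172805786133) [271   0] [358  20]
mate0 8609 84.3479889951135 ((547.77294921875, 223.46473693847656), 25.40781021118164) [261  59] [367 165]
```

View pics/w3.png

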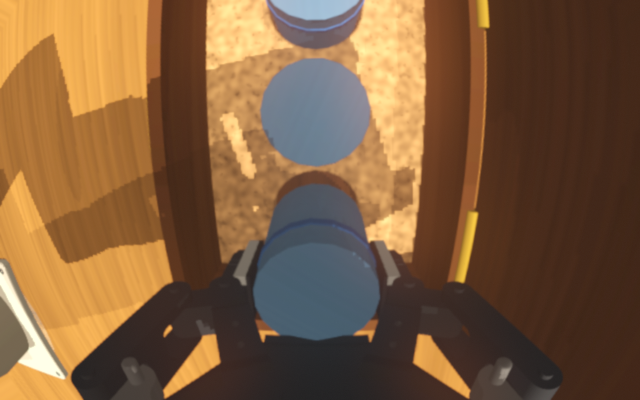

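The close view shows the beaker over the well, with a dark crescent of well visible at v 172–200 and mate0 at (315,111). I'll fit the well edge from the crescent.

```bash
python3 - <<'E'
from meas import *
import pickle
f=pickle.load(open("w3.pkl","rb"))
img=f["color"];print(img[160:190:2,316].tolist());print(f["range_z"][160:190:2,316].round(0))
P,h,uv=wpts(f,265,370,160,215)
k=(P[:,2]<26)
m=np.zeros((400,640),np.uint8);m[uv[k][:,1],uv[k][:,0]]=255
# top edge per column
E=[(u,np.flatnonzero(m[:,u])[0]-.5) for u in range(278,356) if m[:,u].any() and np.flatnonzero(m[:,u])[0]<200]
Q=onplane(f,np.array(E),np.array([0,0,29.7]),np.array([0,0,1.]))
r=least_squares(lambda x:np.hypot(Q[:,0]-x[0],Q[:,1]-x[1])-30.25,[541,154],loss="soft_l1")
print(len(E),r.x,np.abs(r.fun).mean(), circ(Q[:,:2]))
# mouth lower edge of beaker: top edge of blue per column cast on z = mouth height
mz=88.2+38.6-75
b=cv2.inRange(cv2.cvtColor(img,cv2.COLOR_RGB2HSV),(95,70,30),(125,255,255))
E=[(u,np.flatnonzero(b[170:,u])[0]+169.5) for u in range(280,355) if b[170:,u].any()]
Q=onplane(f,np.array(E),np.array([0,0,mz]),np.array([0,0,1.]))
r=least_squares(lambda x:np.hypot(Q[:,0]-x[0],Q[:,1]-x[1])-29,[541,154],loss="soft_l1")
print("mouth",len(E),r.x,np.abs(r.fun).mean(),np.array(E)[::12].tolist())
E
```

```text
[[106, 126, 143], [106, 127, 143], [106, 125, 142], [145, 125, 115], [185, 135, 88], [144, 100, 66], [107, 70, 50], [106, 69, 51], [105, 68, 49], [105, 69, 49], [104, 68, 49], [102, 68, 51], [86, 79, 82], [80, 85, 94], [79, 85, 94]]
[146. 147. 148. 147. 203. 204. 224. 225. 226. 227. 227. 225. 180. 178.
 173.]
78 [541.16346504 153.77419076] 0.21964351757050737 (array([541.23045046, 154.28196362]), np.float64(29.8029720987939))
mouth 75 [537.50095384 130.53217911] 0.4844762051950755 [[280.0, 228.5], [292.0, 221.5], [304.0, 218.5], [316.0, 218.5], [328.0, 220.5], [340.0, 225.5], [352.0, 231.5]]
```

Emit:
{"method": "apply_moves", "body": {
  "moves": [
    {"grip":1,"linear":[-0.003,0.02,-0.08],"rotation":[0,0,0]},
    {"grip":1,"linear":[0,0,-0.08],"rotation":[0,0,0]},
    {"grip":1,"linear":[0,0,-0.05],"rotation":[0,0,0]},
    {"grip":1,"linear":[0,0,-0.03],"rotation":[0,0,0]},
    {"grip":1,"linear":[0,0,0],"rotation":[0,0,0]}
  ]
}}

```text
t: 10.35
eef_pos: [541.5, 154.6, 69.1]
ee_rot: [0.741, 0.671, -0.0, -0.0]
contact_force: [-0.5, 0.3, -0.9]
width: 52.5
finger_force: 38.2
```

```bash
python3 - <<'E'
from meas import *
f=grab("wrist");ps=np.array([bot.read_state()["eef_pos"] for _ in range(3)]);tcp=ps[-1];print(ps)
held(f,tcp)
img=f["color"];g=cv2.cvtColor(img,cv2.COLOR_RGB2LAB).astype(int)
# beaker mouth edge: dark well is reddish (b>128), beaker bluish (b<=128)
P,h,uv=wpts(f,270,362,160,235)
def edge(cond,lo,hi):
    out=[]
    for u in range(lo,hi):
        v=np.flatnonzero(cond[165:240,u]); 
        if len(v): out.append((u,v[0]+164.5))
    return np.array(out)
D=f["range_z"]; 
m=np.zeros((400,640),bool);m[uv[:,1],uv[:,0]]=(np.hypot(*(P[:,:2]-tcp[:2]).T)<32)&(P[:,2]>tcp[2]-45)&(P[:,2]<tcp[2]+42)&(P[:,1]<tcp[1]+31)&(P[:,2]>33)
E=edge(m,285,350);mz=tcp[2]+39.2-75
Q=onplane(f,E,np.array([0,0,mz]),np.array([0,0,1.]))
r=least_squares(lambda x:np.hypot(Q[:,0]-x[0],Q[:,1]-x[1])-29,tcp[:2],loss="soft_l1");print("mouth",r.x,np.abs(r.fun).mean(),E[::16].tolist())
m[:]=0;m[uv[:,1],uv[:,0]]=P[:,2]<26
E=edge(m,285,350);Q=onplane(f,E,np.array([0,0,29.7]),np.array([0,0,1.]))
r=least_squares(lambda x:np.hypot(Q[:,0]-x[0],Q[:,1]-x[1])-30.25,[541,154],loss="soft_l1");print("well",len(E),r.x,np.abs(r.fun).mean(),E[::16].tolist())
print(np.round(bot.read_state()["contact_force"],2))
E
```

```text
[[541.65589667 154.65368217  69.21978434]
 [541.65589667 154.65368217  69.21978434]
 [541.65589667 154.65368217  69.21978434]]
held foot z-tcp 39.343965194326344 circle-tcp [ 0.07432793 -0.06859917] r 26.528491973876953 | side fit foot-tcp [ 0.28657601 -0.07769431] tilt/mm [ 0.00147846 -0.00562262] mouth-tcp [ 0.39746022 -0.4993909 ] zmin-foot -73.482727463676 rms 0.3845714821473421 4383
mouth [542.07127003 153.99532853] 0.2594669164527197 [[285.0, 194.5], [301.0, 186.5], [317.0, 183.5], [333.0, 186.5], [349.0, 196.5]]
well 65 [541.13104142 153.77451574] 0.19246308140885512 [[285.0, 189.5], [301.0, 181.5], [317.0, 180.5], [333.0, 183.5], [349.0, 192.5]]
[ 0.    0.15 -1.38]
```

Emit:
{"method": "apply_moves", "body": {
  "moves": [
    {"grip":1,"linear":[-0.01,-0.002,-0.02],"rotation":[0,0,0]},
    {"grip":1,"linear":[0,0,-0.025],"rotation":[0,0,0]},
    {"grip":1,"linear":[0,0,-0.025],"rotation":[0,0,0]},
    {"grip":1,"linear":[0,0,-0.02],"rotation":[0,0,0]}
  ]
}}

```text
t: 10.9
eef_pos: [540.8, 154.5, 61.9]
ee_rot: [0.741, 0.671, 0.0, -0.0]
contact_force: [0.3, 0.6, -2.0]
width: 52.6
finger_force: 38.2
```

Emit:
{"method": "apply_moves", "body": {
  "moves": [
    {"grip":1,"linear":[0,0,-0.03],"rotation":[0,0,0]},
    {"grip":1,"linear":[0,0,-0.03],"rotation":[0,0,0]},
    {"grip":1,"linear":[0,0,-0.03],"rotation":[0,0,0]},
    {"grip":1,"linear":[0,0,-0.03],"rotation":[0,0,0]}
  ]
}}

```text
t: 11.4
eef_pos: [540.8, 154.5, 52.3]
ee_rot: [0.741, 0.671, 0.0, -0.0]
contact_force: [-0.2, 0.1, -0.1]
width: 52.3
finger_force: 38.2
```

Emit:
{"method": "apply_moves", "body": {
  "moves": [
    {"grip":1,"linear":[0,0,-0.025],"rotation":[0,0,0]},
    {"grip":1,"linear":[0,0,-0.02],"rotation":[0,0,0]},
    {"grip":1,"linear":[0,0,-0.015],"rotation":[0,0,0]},
    {"grip":1,"linear":[0,0,-0.01],"rotation":[0,0,0]}
  ]
}}

```text
t: 11.9
eef_pos: [540.8, 154.5, 46.8]
ee_rot: [0.741, 0.671, 0.0, -0.0]
contact_force: [0.5, 0.5, -1.6]
width: 52.3
finger_force: 38.2
```

Emit:
{"method": "apply_moves", "body": {
  "moves": [
    {"grip":1,"linear":[0,0,-0.01],"rotation":[0,0,0]},
    {"grip":1,"linear":[0,0,-0.008],"rotation":[0,0,0]}
  ]
}}

```text
t: 12.15
eef_pos: [540.8, 154.5, 45.4]
ee_rot: [0.741, 0.671, 0.0, -0.0]
contact_force: [-0.0, -0.3, -0.9]
width: 52.6
finger_force: 38.2
```

Emit:
{"method": "apply_moves", "body": {
  "moves": [
    {"grip":1,"linear":[0,0,-0.008],"rotation":[0,0,0]},
    {"grip":1,"linear":[0,0,-0.006],"rotation":[0,0,0]}
  ]
}}

```text
t: 12.4
eef_pos: [540.9, 154.6, 44.8]
ee_rot: [0.741, 0.671, 0.0, -0.0]
contact_force: [-1.7, -0.3, 8.5]
width: 52.5
finger_force: 39.3
```

Emit:
{"method": "apply_moves", "body": {
  "moves": [
    {"grip":0.3,"linear":[0,0,0.004],"rotation":[0,0,0]},
    {"grip":0.1,"linear":[0,0,0],"rotation":[0,0,0]},
    {"grip":0.1,"linear":[0,0,0],"rotation":[0,0,0]},
    {"grip":0.1,"linear":[0,0,0],"rotation":[0,0,0]}
  ]
}}

```text
t: 12.9
eef_pos: [540.8, 154.5, 44.6]
ee_rot: [0.741, 0.671, 0.0, -0.0]
contact_force: [-0.6, 0.4, -0.1]
width: 77.0
finger_force: 0.0
```

```bash
python3 - <<'E'
from meas import *
f=grab("wrist");s=bot.read_state();tcp=np.array(s["eef_pos"]);print(tcp,s["width"],s["contact_force"])
held(f,tcp)
E
```

```text
[540.84068721 154.48633576  44.56180135] 76.75259874481993 [0.59086863 0.62182831 0.04477068]
held foot z-tcp 39.73708441949524 circle-tcp [0.94025762 0.43321991] r 26.546201705932617 | side fit foot-tcp [0.628238  0.2501731] tilt/mm [-0.0001555  -0.00934744] mouth-tcp [ 0.6165756  -0.45088505] zmin-foot -64.48157040892436 rms 0.39506351216408775 3800
```

Emit:
{"method": "apply_moves", "body": {
  "moves": [
    {"grip":0.1,"linear":[0,0,0.05],"rotation":[0,0,0]},
    {"grip":0.1,"linear":[0,0,0.15],"rotation":[0,0,0]},
    {"grip":0.1,"linear":[0,0,0.25],"rotation":[0,0,0]},
    {"grip":0.1,"linear":[0,0,0.3],"rotation":[0,0,0]},
    {"grip":0.1,"linear":[0,0,0.3],"rotation":[0,0,0]},
    {"grip":0.1,"linear":[0,0,0.3],"rotation":[0,0,0]},
    {"grip":0.1,"linear":[0,0,0.3],"rotation":[0,0,0]},
    {"grip":0.1,"linear":[0,0,0.3],"rotation":[0,0,0]}
  ]
}}

```text
t: 13.95
eef_pos: [540.8, 154.5, 202.4]
ee_rot: [0.741, 0.671, 0.001, -0.0]
contact_force: [0.2, -0.4, -0.3]
width: 77.1
finger_force: 0.0
```

Emit:
{"method": "apply_moves", "body": {
  "moves": [
    {"grip":1,"linear":[0,0,0.3],"rotation":[0,0,0.05]},
    {"grip":1,"linear":[0,0,0.3],"rotation":[0,0,0.05]},
    {"grip":1,"linear":[0,0,0.3],"rotation":[0,0,0.05]},
    {"grip":1,"linear":[0,0,0.3],"rotation":[0,0,0.05]},
    {"grip":1,"linear":[0,0,0.3],"rotation":[0,0,0.05]},
    {"grip":1,"linear":[0,0,0.2],"rotation":[0,0,0.05]},
    {"grip":1,"linear":[0,0,0.0],"rotation":[0,0,0.05]},
    {"grip":1,"linear":[0,0,0],"rotation":[0,0,0.05]}
  ]
}}

```text
t: 14.95
eef_pos: [540.6, 154.4, 337.9]
ee_rot: [0.203, 0.979, 0.0, 0.0]
contact_force: [0.2, 0.5, 0.6]
width: 0.0
finger_force: 0.0
```

```bash
python3 - <<'E'
from meas import *
import pickle
s=bot.read_state();print(np.round(s["eef_pos"],1),np.round(s["joint_pos"],2),s["width"])
cy=np.radians(-5.4);Rc=np.array([[np.cos(cy),-np.sin(cy),0],[np.sin(cy),np.cos(cy),0],[0,0,1]]);C=np.array([547.8,223.5,0])
fs={n:grab(n) for n in("side","top","wrist")};pickle.dump(fs,open("l.pkl","wb"))
for n in("side","top","wrist"):
  f=fs[n]
  if n=="wrist": P,h,_=wpts(f,0,640,0,400)
  else: P=pts(f).reshape(-1,3);h=cv2.cvtColor(f["color"],cv2.COLOR_RGB2HSV).reshape(-1,3)
  L=(P-C)@Rc
  k=(L[:,2]>120)&(L[:,2]<260)&(L[:,0]>60)&(L[:,0]<150)&(abs(L[:,1])<115)&(h[:,2]<110)
  q=L[k]
  if len(q)>30:
    a=np.polyfit(q[:,2]-95,q[:,0],1);print(n,len(q),"x=a*(z-95)+b",a,"theta",np.pi/2+np.arctan(a[0]))
  k=(L[:,2]>200)&(L[:,2]<300)&(L[:,0]>60)&(L[:,0]<150)&(abs(L[:,1])<40)&(h[:,0]>18)&(h[:,0]<35)&(h[:,1]>90)&(h[:,2]>90)
  if k.sum():print("  tab",k.sum(),np.percentile(L[k],[3,50,97],axis=0).round(1).tolist())
  b=(h[:,0]>95)&(h[:,0]<125)&(h[:,1]>60)
  for y in(-70,0,70):
    k=b&(abs(L[:,2]-85)<6)&(np.hypot(L[:,0],L[:,1]-y)<33)
    if k.sum()>20:print("  beaker",y,k.sum(),np.median(L[k][:,2]).round(1),np.round(cv2.minEnclosingCircle(L[k][:,:2].astype(np.float32))[0],1))
E
```

```text
[540.6 154.4 337.9] [ 0.26  0.22  1.66  0.    1.26 -0.91] 0.045844662183494714
side 3729 x=a*(z-95)+b [5.25876277e-02 7.85126924e+01] theta 1.623335558449301
  tab 7 [[88.8, -21.1, 273.5], [95.2, -2.3, 274.9], [97.3, 20.9, 276.4]]
  beaker -70 235 82.3 [ -2.6 -66.8]
  beaker 0 249 82.5 [-2.5  1.5]
  beaker 70 295 82.4 [-3.8 72.2]
top 459 x=a*(z-95)+b [5.47643633e-02 7.91099177e+01] theta 1.6255060398073955
  beaker -70 215 84.1 [ -2.5 -72.2]
  beaker 70 87 84.6 [ 4.  71.7]
wrist 10683 x=a*(z-95)+b [4.79855377e-02 8.00333030e+01] theta 1.6187450845571145
  tab 643 [[87.5, -18.6, 259.6], [89.2, 0.4, 275.8], [96.9, 22.0, 277.7]]
  beaker -70 198 84.4 [  4.5 -74.5]
```

Emit:
{"method": "apply_moves", "body": {
  "moves": [
    {"grip":1,"linear":[0.2135,0.089,0],"rotation":[0,0,0.05]},
    {"grip":1,"linear":[0.2135,0.089,0],"rotation":[0,0,0.05]},
    {"grip":1,"linear":[0.2135,0.089,0],"rotation":[0,0,0]},
    {"grip":1,"linear":[0.2135,0.089,0],"rotation":[0,0,0]},
    {"grip":1,"linear":[0.2135,0.089,0],"rotation":[0,0,0]},
    {"grip":1,"linear":[0.2135,0.089,0],"rotation":[0,0,0]},
    {"grip":1,"linear":[0.2135,0.089,0],"rotation":[0,0,0]},
    {"grip":1,"linear":[0.2135,0.089,0],"rotation":[0,0,0]}
  ]
}}

```text
t: 16.1
eef_pos: [677.9, 211.7, 336.8]
ee_rot: [0.052, 0.999, -0.0, -0.0]
contact_force: [0.4, -0.7, 0.0]
width: 0.3
finger_force: 0.0
```

Emit:
{"method": "apply_moves", "body": {
  "moves": [
    {"grip":1,"linear":[0,0,-0.1],"rotation":[0,0,0]},
    {"grip":1,"linear":[0,0,-0.2],"rotation":[0,0,0]},
    {"grip":1,"linear":[0,0,-0.25],"rotation":[0,0,0]},
    {"grip":1,"linear":[0,0,-0.25],"rotation":[0,0,0]},
    {"grip":1,"linear":[0,0,-0.2],"rotation":[0,0,0]},
    {"grip":1,"linear":[0,0,-0.15],"rotation":[0,0,0]},
    {"grip":1,"linear":[0,0,0],"rotation":[0,0,0]}
  ]
}}

```text
t: 16.98
eef_pos: [677.0, 211.3, 243.3]
ee_rot: [0.05, 0.999, -0.001, -0.001]
contact_force: [-0.0, -0.3, 0.1]
width: -0.0
finger_force: 0.0
```

```bash
python3 - <<'E'
from h import *
s=bot.read_state();p=np.array(s["eef_pos"])
cy=np.radians(-5.4);Rc=np.array([[np.cos(cy),-np.sin(cy),0],[np.sin(cy),np.cos(cy),0],[0,0,1]]);C=np.array([547.8,223.5,0])
print(p.round(1),((p-C)@Rc).round(1),s["contact_force"])
# corner path: r=150, t=8, corner is TCP-11 in local x
th=np.r_[1.62,np.arange(1.55,0.0,-.075),0]
X=80-150*np.cos(th)+8*np.sin(th)+11;Z=95+150*np.sin(th)+8*np.cos(th)
D=np.diff(np.c_[X,0*X,Z],axis=0)@Rc.T/80
for i in range(len(D)):print(i,th[i+1].round(3),X[i+1].round(1),Z[i+1].round(1),D[i].round(3).tolist())
E
```

```text
[677.  211.3 243.3] [129.7   0.  243.3] [-0.00128994 -0.26360084  0.08408676]
0 1.55 95.9 245.1 [-0.131, 0.012, 0.009]
1 1.475 84.6 245.1 [-0.14, 0.013, -0.001]
2 1.4 73.4 244.2 [-0.14, 0.013, -0.011]
3 1.325 62.3 242.4 [-0.138, 0.013, -0.022]
4 1.25 51.3 239.9 [-0.136, 0.013, -0.032]
5 1.175 40.6 236.5 [-0.134, 0.013, -0.042]
6 1.1 30.1 232.3 [-0.13, 0.012, -0.052]
7 1.025 20.0 227.4 [-0.126, 0.012, -0.062]
8 0.95 10.3 221.7 [-0.121, 0.011, -0.071]
9 0.875 1.0 215.3 [-0.115, 0.011, -0.08]
10 0.8 -7.8 208.2 [-0.109, 0.01, -0.089]
11 0.725 -16.0 200.5 [-0.102, 0.01, -0.096]
12 0.65 -23.6 192.1 [-0.095, 0.009, -0.104]
13 0.575 -30.5 183.3 [-0.087, 0.008, -0.111]
14 0.5 -36.8 173.9 [-0.078, 0.007, -0.117]
15 0.425 -42.4 164.1 [-0.069, 0.007, -0.122]
16 0.35 -47.2 153.9 [-0.06, 0.006, -0.127]
17 0.275 -51.2 143.4 [-0.05, 0.005, -0.131]
18 0.2 -54.4 132.6 [-0.04, 0.004, -0.135]
19 0.125 -56.8 121.6 [-0.03, 0.003, -0.138]
20 0.05 -58.4 110.5 [-0.02, 0.002, -0.139]
21 0.0 -59.0 103.0 [-0.007, 0.001, -0.094]
```

Emit:
{"method": "apply_moves", "body": {
  "moves": [
    {"grip":1,"linear":[-0.1,0.009,0],"rotation":[0,0,0]},
    {"grip":1,"linear":[-0.1,0.009,0],"rotation":[0,0,0]},
    {"grip":1,"linear":[-0.1,0.009,0],"rotation":[0,0,0]},
    {"grip":1,"linear":[-0.1,0.009,0],"rotation":[0,0,0]}
  ]
}}

```text
t: 17.48
eef_pos: [645.5, 214.5, 245.5]
ee_rot: [0.05, 0.999, 0.0, 0.001]
contact_force: [2.2, -0.3, 1.2]
width: -0.1
finger_force: 1.0
```

Emit:
{"method": "apply_moves", "body": {
  "moves": [
    {"grip":1,"linear":[-0.1,0.009,0.01],"rotation":[0,0,0]},
    {"grip":1,"linear":[-0.14,0.013,0.01],"rotation":[0,0,0]},
    {"grip":1,"linear":[-0.14,0.013,-0.01],"rotation":[0,0,0]}
  ]
}}

```text
t: 17.85
eef_pos: [614.2, 217.1, 245.2]
ee_rot: [0.05, 0.999, -0.0, -0.001]
contact_force: [2.4, 1.1, -2.3]
width: 0.2
finger_force: 1.0
```

```bash
cat > lid.py <<'E'
from h import *
s=bot.read_state();p=np.array(s["eef_pos"])
cy=np.radians(-5.4);Rc=np.array([[np.cos(cy),-np.sin(cy),0],[np.sin(cy),np.cos(cy),0],[0,0,1]]);C=np.array([547.8,223.5,0])
print(s["t"],((p-C)@Rc).round(1),np.round(s["contact_force"],1))
f=grab("side");P=pts(f).reshape(-1,3);h=cv2.cvtColor(f["color"],cv2.COLOR_RGB2HSV).reshape(-1,3);L=(P-C)@Rc
# lid inner surface sampled near +y side, dark, above rim
k=(L[:,2]>106)&(L[:,0]<120)&(L[:,0]>-100)&(L[:,1]>50)&(L[:,1]<112)&(h[:,2]<120)&(h[:,0]<20)
q=L[k]; print(k.sum(), "theta med",np.median(np.arctan2(q[:,2]-95,80-q[:,0])[np.hypot(q[:,2]-95,80-q[:,0])>60]) if k.sum()>10 else None)
E
python3 lid.py
```

```text
17.85 [ 6.670e+01 -1.000e-01  2.452e+02] [ 2.4  1.1 -2.3]
1733 theta med 1.4548259689174268
```

Emit:
{"method": "apply_moves", "body": {
  "moves": [
    {"grip":1,"linear":[-0.138,0.013,-0.022],"rotation":[0,0,0]},
    {"grip":1,"linear":[-0.136,0.013,-0.04],"rotation":[0,0,0]},
    {"grip":1,"linear":[-0.134,0.013,-0.05],"rotation":[0,0,0]},
    {"grip":1,"linear":[-0.13,0.012,-0.057],"rotation":[0,0,0]},
    {"grip":1,"linear":[-0.126,0.012,-0.062],"rotation":[0,0,0]}
  ]
}}

```text
t: 18.52
eef_pos: [561.2, 222.3, 226.7]
ee_rot: [0.05, 0.999, -0.0, -0.0]
contact_force: [1.7, 0.0, -0.3]
width: 0.2
finger_force: 0.7
```

```bash
python3 lid.py
```

```text
18.525 [1.350e+01 1.000e-01 2.267e+02] [ 1.7  0.  -0.3]
1156 theta med 1.3654658349321962
```

```bash
python3 - <<'E'
from h import *
f=grab("side");save("s5.png",cv2.resize(f["color"][120:330,160:400],None,fx=2.5,fy=2.5))
E
```

```text
(no output)
```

View pics/s5.png

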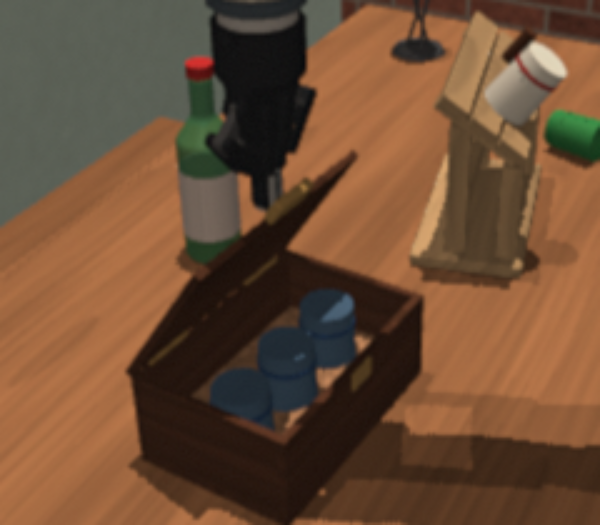

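The lid is being pushed down and is at about 1 rad, with its tab at crop (290,200). All three blue beakers are seated level, at crop (240,395), (287,350) and (327,310). I'll continue along the arc.

Emit:
{"method": "apply_moves", "body": {
  "moves": [
    {"grip":1,"linear":[-0.121,0.011,-0.071],"rotation":[0,0,0]},
    {"grip":1,"linear":[-0.115,0.011,-0.08],"rotation":[0,0,0]},
    {"grip":1,"linear":[-0.109,0.01,-0.089],"rotation":[0,0,0]},
    {"grip":1,"linear":[-0.102,0.01,-0.096],"rotation":[0,0,0]},
    {"grip":1,"linear":[-0.095,0.009,-0.104],"rotation":[0,0,0]},
    {"grip":1,"linear":[-0.087,0.008,-0.111],"rotation":[0,0,0]}
  ]
}}

```text
t: 19.38
eef_pos: [511.1, 226.9, 182.3]
ee_rot: [0.05, 0.999, -0.0, -0.0]
contact_force: [0.8, 0.3, 0.7]
width: 0.1
finger_force: 0.5
```

```bash
python3 lid.py
```

```text
19.375 [-36.9  -0.  182.3] [0.8 0.3 0.7]
1343 theta med 1.1895108724416061
```

Emit:
{"method": "apply_moves", "body": {
  "moves": [
    {"grip":1,"linear":[-0.06,0.006,-0.117],"rotation":[0,0,0]},
    {"grip":1,"linear":[-0.055,0.005,-0.122],"rotation":[0,0,0]},
    {"grip":1,"linear":[-0.048,0.005,-0.127],"rotation":[0,0,0]},
    {"grip":1,"linear":[-0.04,0.004,-0.131],"rotation":[0,0,0]},
    {"grip":1,"linear":[-0.03,0.003,-0.135],"rotation":[0,0,0]}
  ]
}}

```text
t: 20.05
eef_pos: [492.7, 228.7, 131.5]
ee_rot: [0.05, 0.999, -0.0, -0.001]
contact_force: [0.3, 0.6, 1.1]
width: -0.0
finger_force: 0.4
```

```bash
python3 lid.py
```

```text
20.05 [-55.4  -0.  131.5] [0.3 0.6 1.1]
1756 theta med 0.2823759263820007
```

Emit:
{"method": "apply_moves", "body": {
  "moves": [
    {"grip":1,"linear":[-0.025,0.002,-0.12],"rotation":[0,0,0]},
    {"grip":1,"linear":[-0.015,0.001,-0.1],"rotation":[0,0,0]},
    {"grip":1,"linear":[-0.005,0,-0.06],"rotation":[0,0,0]},
    {"grip":1,"linear":[0,0,-0.04],"rotation":[0,0,0]}
  ]
}}

```text
t: 20.6
eef_pos: [489.2, 228.9, 106.4]
ee_rot: [0.05, 0.999, -0.0, -0.001]
contact_force: [-0.8, 0.2, 0.3]
width: -0.1
finger_force: 0.4
```

Emit:
{"method": "apply_moves", "body": {
  "moves": [
    {"grip":1,"linear":[0,0,-0.02],"rotation":[0,0,0]},
    {"grip":1,"linear":[0,0,-0.012],"rotation":[0,0,0]}
  ]
}}

```text
t: 20.85
eef_pos: [489.4, 228.9, 104.2]
ee_rot: [0.05, 0.999, -0.0, -0.0]
contact_force: [-0.2, -0.1, 0.8]
width: -0.2
finger_force: 0.3
```

Emit:
{"method": "apply_moves", "body": {
  "moves": [
    {"grip":1,"linear":[0,0,-0.01],"rotation":[0,0,0]},
    {"grip":1,"linear":[0,0,-0.008],"rotation":[0,0,0]}
  ]
}}

```text
t: 21.1
eef_pos: [489.5, 229.0, 103.0]
ee_rot: [0.05, 0.999, -0.0, -0.0]
contact_force: [-2.9, -1.8, 8.4]
width: 0.3
finger_force: 4.4
```

Emit:
{"method": "apply_moves", "body": {
  "moves": [
    {"grip":1,"linear":[0,0,0.05],"rotation":[0,0,0]},
    {"grip":1,"linear":[0,0,0.2],"rotation":[0,0,0]},
    {"grip":1,"linear":[0,0,0.3],"rotation":[0,0,0]},
    {"grip":1,"linear":[-0.2,0,0.3],"rotation":[0,0,0]},
    {"grip":1,"linear":[-0.2,0,0.3],"rotation":[0,0,0]},
    {"grip":1,"linear":[0,0,0],"rotation":[0,0,0]}
  ]
}}

```text
t: 21.85
eef_pos: [457.9, 229.5, 197.2]
ee_rot: [0.049, 0.999, 0.001, 0.002]
contact_force: [0.5, 0.2, 0.7]
width: -0.1
finger_force: 0.0
```

```bash
python3 - <<'E'
from h import *
cy=np.radians(-5.4);Rc=np.array([[np.cos(cy),-np.sin(cy),0],[np.sin(cy),np.cos(cy),0],[0,0,1]]);C=np.array([547.8,223.5,0])
for n in("top","side"):
  f=grab(n);L=(pts(f).reshape(-1,3)-C)@Rc
  k=(abs(L[:,0])<70)&(abs(L[:,1])<105)&(L[:,2]<150)&(L[:,2]>60);q=L[k]
  a=np.linalg.lstsq(np.c_[q[:,:2],np.ones(len(q))],q[:,2],rcond=None)[0];print(n,k.sum(),a,"theta",-np.arctan(a[0]))
save("s6.png",cv2.resize(f["color"][100:330,160:480],(800,575)))
print(np.round(bot.read_state()["contact_force"],1),bot.read_state()["t"])
E
```

```text
top 2904 [ 6.96330220e-04 -1.02574302e-03  1.02434976e+02] theta -0.0006963301075391642
side 3521 [-1.49042185e-03  1.52339921e-03  1.00433477e+02] theta 0.0014904207439338673
[ 0.2  0.4 -0.7] 21.95
```

View pics/s6.png

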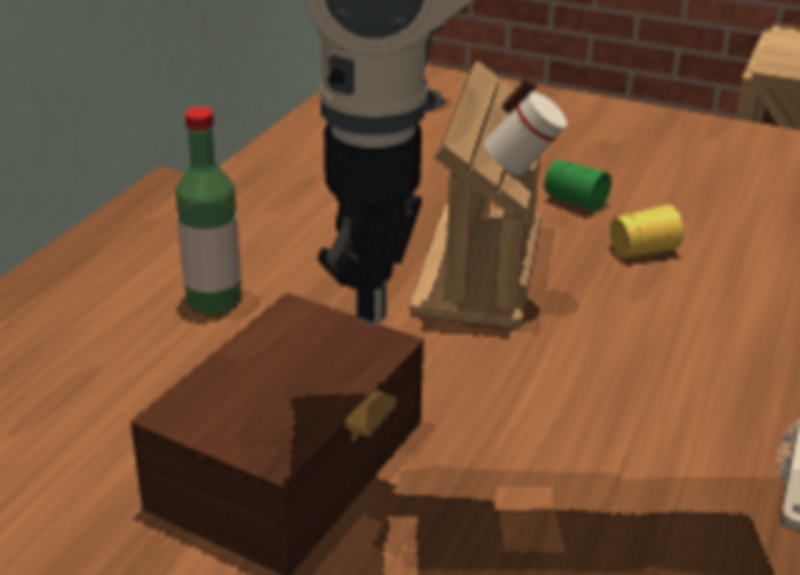

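The lid is fully shut, with its tab at (370,415). The white beaker is still hanging at (527,130), the bottle is standing at (207,230), and the arm is clear of everything.

```bash
python3 -c "
from station import bot
print(bot.close_job())"
```

```text
the job is handed in; nothing more can be done
None
```

The blue beaker is seated mouth down in the free well, the lid is fully shut, the white beaker and bottle look undisturbed, and the cased beakers were still in place when last seen before the lid closed. I handed the job in at about 22 s; no verdict came back.

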